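# Push a row of setting rings home in their rail and shut the keeper

### The arm

A 6-joint arm with a two-finger parallel gripper is mounted at the origin on a cart in front of the work surface, level with it; the furniture and walls round the work are solid. World frame = base frame: x ahead of the robot, y to its left, z up, the work surface at z = 0. Lengths are in mm, angles in rad, forces in N, time in s.
With the tool pointing down it reaches from about 350 to 875 mm from the base axis. Payload 4.2 kg.
Tool frame: the origin (TCP) lies between the finger pads; the fingertips stand 17 mm ahead of it and the grasp point (between the pads) lies 2 mm behind it (nose_length is the distance from the TCP to the fingertips, in mm); z points along the fingers, y is the direction in which the jaws open and shut (so a half turn about z gives the same grasp; the last joint's range is limited). The gripper opens to 85 mm and grips with 20 to 120 N. Pads are 22 mm wide; open, the fingers measure 114 mm over their backs; the gripper's body (76 mm by 85 mm) begins 54 mm behind the grasp point. The pads swing forward as they close: fully open they stand 13 mm farther back than shut.
Start: joints at [-0.973, 0.385, 0.008, 0, -1.194, -0.259], TCP at [207.737, -589.444, 248.312] pointing down, gripper open.
Joint ranges: [-3.14, 3.14], [-1.21, 2.06], [-1.07, 1.41], [-3.16, 2.05], [-2.99, -0.16], [-3.1, 3.1]. Speed limits (rad/s): [2.79, 2.79, 3.14, 3.14, 3.14, 3.14].

### API

Orientations are given as a unit quaternion [x, y, z, w].
In Python, from bench import * gives the robot as it stands.
- The arm moves only by the tool jog_arm, never from a script. Its argument "increments" is a list of rows, each a list of 4 numbers: the shift along the tool's x, y, z in m, then the turn about the tool's z in degrees. A call has 1 to 10 rows; each row is the pose to reach, as a shift and turn from the pose measured when the call began, along the tool's axes at that moment; what a row does not reach only later rows make up. A row lasts 1/8 s, in which the tool goes at most 62.5 mm and 10.7 degrees, less where a joint would pass 70% of its speed; a pose out of reach is approached as far as the arm can. A call with a gripper value outside its range is refused whole. "hand" is the gripper's target within -1 to 1 (fully open at 1, half-way at 0, shut at -1), set as the call begins (left out, the last holds). The fingers move at their own pace and stop on an object; the grip force is fixed at half the most. Time passes only in rows, so rows that repeat a pose let the fingers close. It gives the time, the measured TCP pose, the force and the opening at its end, in the units of the state.
- read_state(): the state, without advancing time (a new reading comes with each control period).
- get_image(name): name is "scene" or "side" or "wrist"; returns the picture (420x560x3 uint8, red, green, blue); there is no depth.
- calibration(name): a dict with "fx", "fy", "cx", "cy" (pixels), "D" ([k1, k2, p1, p2, k3] as OpenCV has them; the pictures are not rectified), "position" and "rotation" of the camera in the world; the wrist camera has in their place "hand_eye" (4x4, takes a point from camera to tool coordinates, whose origin is the TCP and whose axes are the flange's). Camera axes: x right, y up, looking along -z (the intrinsics and any distortion apply to the point x, -y, -z); pixel columns grow to the right and rows downward; lengths in mm; the calibration is good to about 2 mm. A picture is of the moment at which its call begins: read the wrist's pose just before it. calibration takes no time and is no camera call.
- job_done(): hands the job in, once; it reports no verdict.
The state is a dict: "clock": time; "joints": joint angles; "joint_vel": joint speeds; "joint_efforts": joint torques, N m; "position": TCP position; "ee_rot": TCP orientation; "contact_force": force on the tool from outside, world axes, zero at the start; "wrist_torque": the same for the moment, N m; "gripper_width": finger opening in mm.
Only numpy, scipy, OpenCV 4.12 (cv2) and the standard library are available. Lean on these libraries where they do the work, as an engineer would, in place of code of your own. Each camera call takes 0.05 s, during which the arm holds its last target.

### The job

Push the row of four touching steel rings along the channel rail as one train, until the first ring is home against the end stop and no gaps are left; then push the keeper's upright tab so that its tongue goes fully in across the channel behind the last ring. Only push with the fingertips: do not lift the rings or take any out of the channel, do not break the row apart on the way, and leave the other things on the desk where they are.

Things in the scene. Friction and masses are not known exactly. Their poses are not given: they have to be found in the camera images.
- rail: Straight aluminium channel rail fixed to the desk, 366 mm long, 63 wide, crosswise before the robot (turned up to 22 degrees), stop on the robot's left. Origin: on the desk under the channel's centre line, 150 before the stop face. +y: along the channel to the stop; +x: across it, away from the keeper's tab. Floor 8 above the desk; walls 51 apart, tops 12 above the desk.
- stop_face (a point): foot of the inner face of the dark steel end stop: middle of the channel, at the channel floor, same axes as the rail. The stop is 66 mm wide, 25 thick, 28 tall (screw heads to 31) and closes the channel.
- open_end (a point): middle of the rail's other, open end, at the channel floor, 341 mm from the stop face. Between it and the stop the channel is clear but for the four rings.
- keeper (a joint): travel in m along the rail's +x: 0 = drawn out, 0.05 = fully in (hard stop). A flat steel tongue, 12 mm wide, 14 to 20.5 mm above the desk, at rail y = -44 mm. Tip 36 mm before the centre line when out, 14 mm past it when in, then lying 4 mm behind the last ring of a row that is home; a row not home is in its way. 2 to 3 N moves it; it stays where left.
- keeper_tab (a point): centre of the outer face of the keeper's upright tab (moves with it), 33 mm above the desk; pushed along the rail's +x, towards the channel. The tab is a plate 6 mm thick, 30 mm wide (along the rail), from 12 to 48 mm above the desk. Starts 101 to 108 mm from the channel's centre line. Same axes as the rail.
- keeper_guide (a point): top centre of the dark bridge that guides the tongue, between tab and channel: 20 mm long (rail x), 35 mm wide, 28.5 mm tall (screws 31). It stands on a thin foot plate 8 mm high, 44 mm wide, that runs under the tab to 104 mm from the centre line.
- ring_1: plain steel setting ring lying flat in the channel, 46 mm outside diameter, 14 mm tall, about 0.11 kg, pushed on its rim (the small bore is of no use); origin at the centre of its underside (8 mm above the desk). First of the row, nearest the end stop; home when its centre is 23 mm from the stop face. All four touch one another at the start; the row stands 50 to 100 mm short of the stop.
- ring_2: plain steel setting ring lying flat in the channel, 46 mm outside diameter, 14 mm tall, about 0.11 kg, pushed on its rim (the small bore is of no use); origin at the centre of its underside (8 mm above the desk). Second of the row.
- ring_3: plain steel setting ring lying flat in the channel, 46 mm outside diameter, 14 mm tall, about 0.11 kg, pushed on its rim (the small bore is of no use); origin at the centre of its underside (8 mm above the desk). Third of the row.
- ring_4: plain steel setting ring lying flat in the channel, 46 mm outside diameter, 14 mm tall, about 0.11 kg, pushed on its rim (the small bore is of no use); origin at the centre of its underside (8 mm above the desk). Last of the row, nearest the open end: the one to push. Home, its centre is 161 mm from the stop face.
- weight_large: round brass-coloured check weight with a knob, 26 mm across, 30 mm tall; stands beyond the rail. A bystander; origin at its underside.
- weight_small: round brass-coloured check weight with a knob, 21 mm across, 24 mm tall; stands on the robot's side of the rail, near its stop end. A bystander; origin at its underside.
- small_ring: a lone smaller steel ring, 36 mm across, 11 mm tall, lying beyond the rail; not part of the row. A bystander; origin at its underside.
Not all that is in view belongs to the job. What is shaped like the ring_3 but pink or purple is not meant.

How it is judged:
By the outcome, as a careful person would: the job done as asked, in the order asked, and still so for the second after the job is handed in, with the robot touching nothing.
It also fails if it takes over 45 s, if anything falls off the work surface, if the arm or the gripper's body presses on something with over 40 N, if the wrist force passes 120 N, or if a joint passes its speed limit or range.

## Working session

There is one attempt and no reset: what is moved stays moved. The work goes in short steps, Python scripts to look and compute and a tool call to move; the robot and the scene stay as the last step left them, time stands still between calls to the robot, and variables do not carry over. Pictures are saved under pics/ and viewed, and the job is handed in when it is done.

Besides the shell and the picture viewer there is one more tool, called after "Call:" as name(argument=value, ...), one argument or row to a line, values as JSON. jog_arm: Moves the arm, as the interface text tells. Its arguments: {"type":"object","properties":{"increments":{"type":"array"},"hand":{"type":"number"}},"required":["increments"]}

```bash
ls; mkdir -p pics; cat > h.py <<'E'
import numpy as np, cv2
from bench import *
def K(c): return np.array([[c['fx'],0,c['cx']],[0,c['fy'],c['cy']],[0,0,1.]])
def ray(c,uv,pose=None):
    p=cv2.undistortPoints(np.array(uv,float).reshape(-1,1,2),K(c),np.array(c['D'],float)).reshape(-1,2)
    d=np.c_[p[:,0],-p[:,1],-np.ones(len(p))]
    return d@np.array(c['rotation']).T, np.array(c['position'])
def plane(c,uv,z):
    d,o=ray(c,uv); t=(z-o[2])/d[:,2]; return o+d*t[:,None]
def proj(c,P):
    R=np.array(c['rotation']);q=(np.atleast_2d(P)-np.array(c['position']))@R
    q=q*[1,-1,-1]
    return cv2.projectPoints(q.reshape(-1,1,3),np.zeros(3),np.zeros(3),K(c),np.array(c['D'],float))[0].reshape(-1,2)
def save(im,n): cv2.imwrite('pics/'+n,im[:,:,::-1])
E
python3 - <<'E'
from h import *
s=read_state();print(s)
for n in("scene","side"):
    save(get_image(n),n+'0.png');c=calibration(n);print(n,c)
print(calibration("wrist"))
E
```

```text
pics
{'clock': 0.0, 'joints': array([-9.73381323e-01,  3.85576177e-01,  6.61807310e-03, -4.92421175e-04,
       -1.19400419e+00, -2.58570719e-01]), 'joint_vel': array([-0.00016008,  0.00135051, -0.00030409,  0.00138611,  0.00036665,
       -0.00111009]), 'joint_efforts': array([ 5.27045067e-04, -3.92288554e+01,  1.88400704e+01,  4.18599218e+00,
       -4.67380640e-03, -3.49584788e-07]), 'position': array([ 207.56556238, -588.94384616,  247.20764443]), 'ee_rot': array([-1.68523152e-01,  9.85697074e-01,  1.08027971e-03, -2.41288773e-04]), 'contact_force': array([-0.91348481,  0.31690535, -0.46785575]), 'wrist_torque': array([-0.00805507, -0.00496564, -0.01382121]), 'gripper_width': 85.32451289978752}
scene {'fx': 492.72687319978644, 'fy': 492.72687319978644, 'cx': 280.40948658776716, 'cy': 202.53881137931873, 'D': array([-0.10207194,  0.        ,  0.        ,  0.        ,  0.        ]), 'position': array([-71.07574819, 503.8354979 , 416.37984513]), 'rotation': array([-0.24238908,  0.49492255,  0.74035479, -0.38493376])}
side {'fx': 509.8887764375259, 'fy': 509.8887764375259, 'cx': 284.04742003307217, 'cy': 212.35519982987742, 'D': array([-0.04891726,  0.        ,  0.        ,  0.        ,  0.        ]), 'position': array([ 393.9949412 , -714.78624687,  549.57512079]), 'rotation': array([ 0.47351185, -0.07261866, -0.12376493,  0.86901973])}
{'fx': 298.33878895297977, 'fy': 298.33878895297977, 'cx': 282.90308572086377, 'cy': 210.09076472094557, 'D': array([0.0067395, 0.       , 0.       , 0.       , 0.       ]), 'hand_eye': array([[-1.01604090e-03,  9.61561975e-01,  2.74586117e-01,
         6.89191583e+01],
       [ 9.99999385e-01,  8.54970985e-04,  7.06272741e-04,
        -3.37654759e-01],
       [ 4.44361849e-04,  2.74586665e-01, -9.61562253e-01,
        -1.25820697e+02],
       [ 0.00000000e+00,  0.00000000e+00,  0.00000000e+00,
         1.00000000e+00]])}
```

Rotation is a quaternion; I'll convert it.

```bash
python3 - <<'E'
s=open('h.py').read()
s=s.replace("np.array(c['rotation'])","RM(c['rotation'])")
s=s.replace("def K(c)","from scipy.spatial.transform import Rotation as Ro\ndef RM(q): return Ro.from_quat(q).as_matrix()\ndef K(c)",1)
open('h.py','w').write(s)
E
```

```text
(no output)
```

View pics/scene0.png

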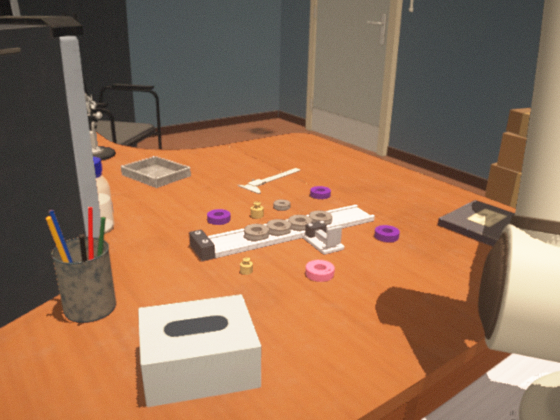

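View pics/side0.png

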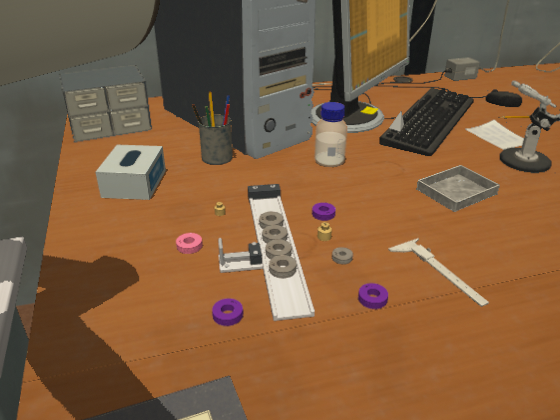

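The side view shows the rail from its stop at (264,190) to its open end at (292,315). The four grey rings are at (271,220), (274,233), (278,249) and (282,266), and the keeper tab is at (222,252). The purple and pink rings lie outside the channel and are decoys. I'll enlarge this to measure.

```bash
python3 - <<'E'
from h import *
a=cv2.imread('pics/side0.png')[175:325,200:350]
cv2.imwrite('pics/side0c.png',cv2.resize(a,(600,600),interpolation=cv2.INTER_CUBIC))
a=cv2.imread('pics/scene0.png')[195:265,180:380]
cv2.imwrite('pics/scene0c.png',cv2.resize(a,(800,280),interpolation=cv2.INTER_CUBIC))
E
```

```text
(no output)
```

View pics/side0c.png

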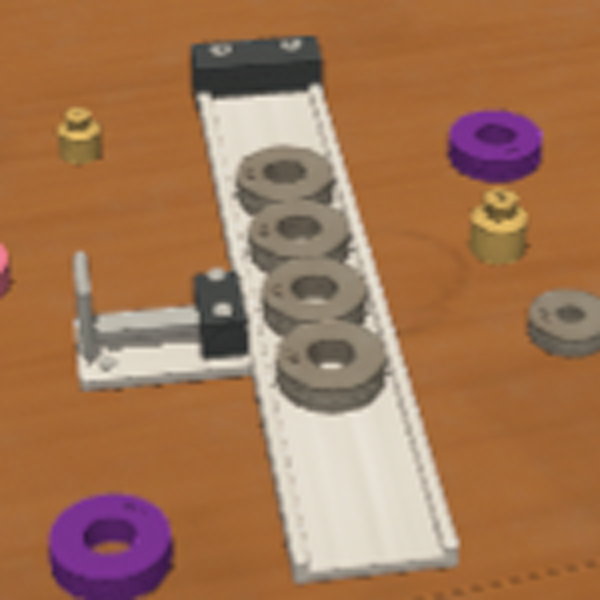

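View pics/scene0c.png

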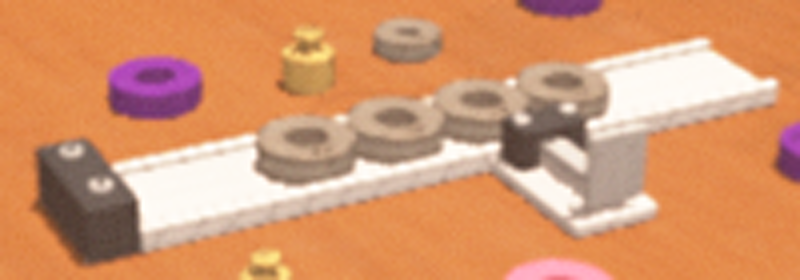

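```bash
python3 - <<'E'
from h import *
c=calibration("side")
f=lambda L,ox=200,oy=175:[((x-1.5)/4+ox,(y-1.5)/4+oy) for x,y in L]
r=plane(c,f([(285,173),(299,228),(315,288),(331,351)]),22);print('rings',r.round(1))
print('gaps',np.linalg.norm(np.diff(r,axis=0),axis=1))
w=plane(c,f([(297,567),(457,550)]),12);print('openend walls',w.round(1),np.linalg.norm(w[0]-w[1]))
st=plane(c,f([(192,46),(320,38),(322,71),(194,78)]),28);print('stop top',st.round(1))
sf=(st[2]+st[3])/2; oe=w.mean(0);print('sf',sf,'oe',oe,np.linalg.norm((sf-oe)[:2]))
t=plane(c,f([(75,254),(88,254)]),48);print('tab top',t.round(1))
c2=calibration("scene")
f2=lambda L:f(L,180,195)
r2=plane(c2,f2([(310,137),(397,118),(481,98),(562,80)]),22);print('rings scene',r2.round(1))
st2=plane(c2,f2([(38,149),(82,138),(135,218),(90,235)]),28);print('stop2',st2.round(1))
t2=plane(c2,f2([(583,138),(645,128)]),48);print('tab2',t2.round(1))
E
```

```text
rings [[602.1  58.5  22. ]
 [596.3  13.3  22. ]
 [590.8 -32.3  22. ]
 [585.1 -76.2  22. ]]
gaps [45.62481674 45.89443766 44.25411926]
openend walls [[ 540.5 -183.9   12. ]
 [ 600.5 -191.8   12. ]] 60.493582536934966
stop top [[584.9 177.   28. ]
 [650.5 167.3  28. ]
 [642.2 134.7  28. ]
 [578.6 145.3  28. ]]
sf [610.39251179 140.01732015  28.        ] oe [ 570.48430758 -187.8787859    12.        ] 330.31579000802066
tab top [[490.4 -15.5  48. ]
 [495.7 -17.   48. ]]
rings scene [[596.9  61.6  22. ]
 [591.4  17.1  22. ]
 [587.3 -29.   22. ]
 [582.  -74.6  22. ]]
stop2 [[642.  174.7  28. ]
 [641.2 153.5  28. ]
 [563.3 169.6  28. ]
 [560.7 191.7  28. ]]
tab2 [[488.3  -5.5  48. ]
 [480.9 -34.3  48. ]]
```

Call:
jog_arm(
  increments=[
    [-0.02,0.016,0,1],
    [-0.05,0.04,0,3],
    [-0.08,0.065,0,5],
    [-0.11,0.09,0,7],
    [-0.14,0.115,0,9],
    [-0.17,0.14,0,11],
    [-0.2,0.165,0,13],
    [-0.23,0.19,0,15],
    [-0.26,0.215,0,17],
    [-0.29,0.24,0,19],
  ],
  hand=-1,
)

```text
clock: 1.35
position: [401.6, -265.0, 247.5]
ee_rot: [-0.003, 1.0, 0.001, -0.001]
contact_force: [0.6, 0.1, 0.4]
gripper_width: 0.0
```

```bash
cat >> h.py <<'E'
def tool():
    s=read_state();R=RM(s['ee_rot']);return s,R,np.array(s['position'])
def delta(target):
    s,R,p=tool();return (np.array(target)-p)@R/1000
def wristcal(s):
    c=dict(calibration("wrist"));H=np.array(c['hand_eye']);R=RM(s['ee_rot'])
    c['rotation']=Ro.from_matrix(R@H[:3,:3]).as_quat();c['position']=np.array(s['position'])+R@H[:3,3];return c
def yaw(R): return np.degrees(np.arctan2(R[1,0],R[0,0]))%360
E
python3 - <<'E'
from h import *
s,R,p=tool();print(s['clock'],p,yaw(R),s['gripper_width'],s['contact_force']);print(R.round(4));print(delta([560,-20,250]))
E
```

```text
1.35 [ 401.63955282 -265.01726332  247.47544251] 180.33197814759558 0.01150871545196926 [0.63319638 0.09640802 0.41841784]
[[-1.     -0.0058 -0.0013]
 [-0.0058  1.      0.0021]
 [ 0.0013  0.0022 -1.    ]]
[-0.15977407  0.24410091 -0.00220441]
```

Call:
jog_arm(
  increments=[
    [-0.018,0.027,0,1],
    [-0.036,0.054,0,2],
    [-0.054,0.082,0,3],
    [-0.072,0.11,0,4],
    [-0.09,0.137,0,5],
    [-0.108,0.165,0,6],
    [-0.126,0.192,0,7],
    [-0.144,0.22,0,7],
    [-0.16,0.244,0,7],
    [-0.16,0.244,0,7],
  ],
)

```text
clock: 2.6
position: [561.0, -18.6, 247.1]
ee_rot: [0.057, 0.998, 0.001, -0.001]
contact_force: [-0.7, 0.3, 0.1]
gripper_width: -0.0
```

```bash

python3 - <<'E'
from h import *
s,R,p=tool();print(s['clock'],p,yaw(R),s['joint_vel'])
im=get_image("wrist");save(im,'w1.png');np.savez('w1.npz',p=p,q=s['ee_rot'])
E
```

```text
2.6 [561.02497427 -18.57824135 247.11502386] 173.4501211508509 [-0.02784818 -0.02125521 -0.02866073 -0.00242349 -0.00895947  0.01018599]
```

View pics/w1.png

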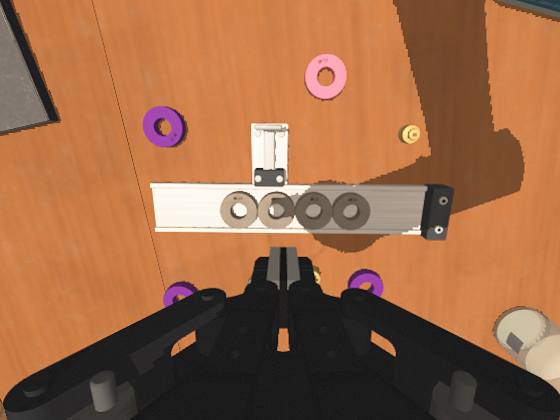

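The wrist view from above shows the rings at (239,210), (276,210), (314,210) and (351,210). The stop face is at about column 423, the open end at column 152, and the tab at (269,127). I'll enlarge it to measure accurately.

```bash
python3 - <<'E'
from h import *
a=cv2.imread('pics/w1.png')
cv2.imwrite('pics/w1c.png',cv2.resize(a[175:245,140:300],(800,350),interpolation=cv2.INTER_CUBIC))
cv2.imwrite('pics/w1d.png',cv2.resize(a[175:245,300:460],(800,350),interpolation=cv2.INTER_CUBIC))
cv2.imwrite('pics/w1e.png',cv2.resize(a[115:195,230:310],(600,600),interpolation=cv2.INTER_CUBIC))
E
```

```text
(no output)
```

View pics/w1c.png

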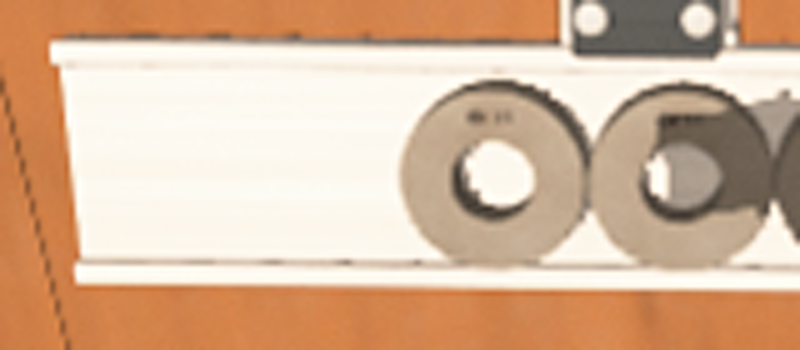

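View pics/w1d.png

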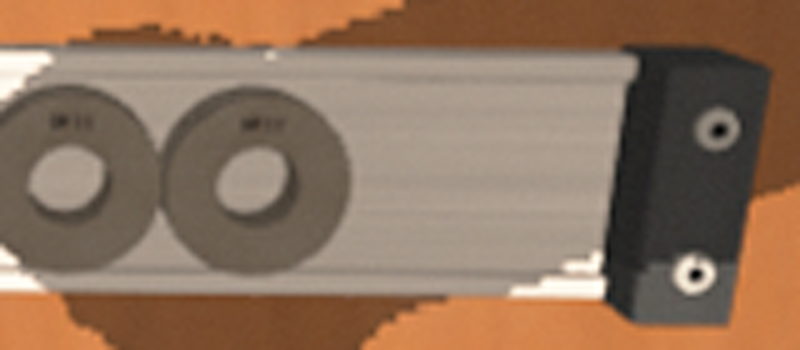

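View pics/w1e.png

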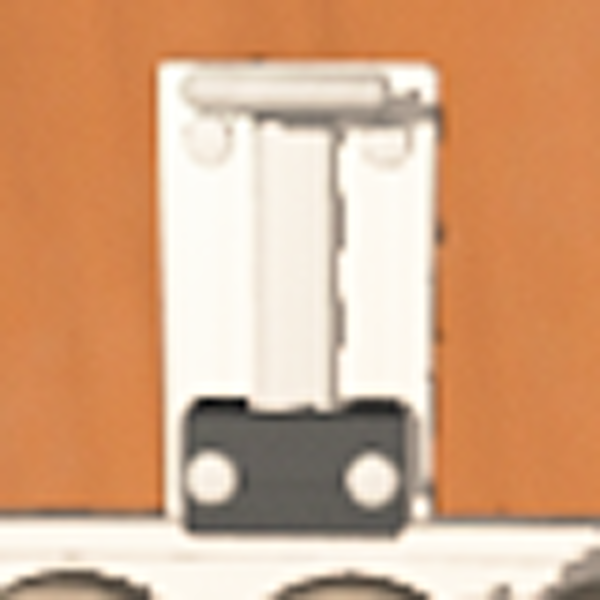

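```bash
python3 - <<'E'
from h import *
z=np.load('w1.npz');c=wristcal(dict(position=z['p'],ee_rot=z['q']))
f=lambda L,ox,oy,k:[((x-(k-1)/2)/k+ox,(y-(k-1)/2)/k+oy) for x,y in L]
r=plane(c,f([(250,179),(67,180)],300,175,5)+f([(681,174),(495,173)],140,175,5),22)
print('rings',r.round(1),np.linalg.norm(np.diff(r,axis=0),axis=1))
o=plane(c,f([(52,42),(76,282)],140,175,5),12);print('open outer walls',o.round(1),np.linalg.norm(o[0]-o[1]))
w=plane(c,f([(640,52),(606,297)],300,175,5),12);print('walls at stop',w.round(1),np.linalg.norm(w[0]-w[1]))
st=plane(c,f([(672,60),(770,70),(728,325),(632,325)],300,175,5),28);print('stoptop',st.round(1),np.linalg.norm(st-np.roll(st,1,0),axis=1))
oe=o.mean(0)
for a,b in((o[0],w[0]),(o[1],w[1]),(oe,w.mean(0))): print('ang',np.degrees(np.arctan2((b-a)[0],(b-a)[1])),np.linalg.norm(b-a))
t=plane(c,f([(183,72),(388,78)],230,115,7.5),48);print('tab top outer edge',t.round(1),np.linalg.norm(t[0]-t[1]))
d=(w-o).mean(0)[:2];d/=np.linalg.norm(d);n=np.array([d[1],-d[0]])
for q in r: print('ring rel oe',(q-oe)[:2]@d,(q-oe)[:2]@n)
print('tab',(t.mean(0)-oe)[:2]@d,(t.mean(0)-oe)[:2]@n,'d',d, 'sf by oe+341',oe[:2]+341*d)
E
```

```text
rings [[601.5  59.1  22. ]
 [596.6  14.6  22. ]
 [589.8 -30.4  22. ]
 [584.3 -75.5  22. ]] [44.77459248 45.54179791 45.43736573]
open outer walls [[ 541.5 -179.8   12. ]
 [ 603.2 -188.4   12. ]] 62.30070922196928
walls at stop [[583.3 158.   12. ]
 [646.8 150.3  12. ]] 63.98180190696522
stoptop [[582.1 158.   28. ]
 [587.1 180.9  28. ]
 [650.8 173.1  28. ]
 [648.1 149.6  28. ]] [66.59505224 23.46080787 64.17769942 23.6639132 ]
ang 7.048071023252549 340.3134330226691
ang 7.331280161601929 341.46779043253485
ang 7.189915350594382 340.8895706266389
tab top outer edge [[488.1 -40.4  48. ]
 [492.2 -12.1  48. ]] 28.610506301842385
ring rel oe 244.93708262229438 -1.4858706755761497
ring rel oe 200.167745510838 -0.7998777816400582
ring rel oe 154.63890767493442 -1.886285661843846
ring rel oe 109.2019166097328 -1.7017655922657127
tab 146.2848904912865 -101.34250064157735 d [0.12515861 0.99213675] sf by oe+341 [615.04032881 154.2488054 ]
```

The wrist measurements agree with each other: channel 340.9 mm (341 expected), ring spacing about 45.3, tab width 28.6 and tab at rail y 146 from the open end (147 expected). Ring 4 is at 109 from the open end and belongs at 180, so it has to travel about 71 mm. Next I'll move behind ring 4.

```bash
cat >> h.py <<'E'
oe=np.array([572.35,-184.1]);dd=np.array([.1252,.9921]);nn=np.array([.9921,-.1252])
def rp(y,x,z): return np.r_[oe+y*dd+x*nn,z]   # y from open end
def rel():
    s,R,p=tool();print('t',round(s['clock'],2),'y,x,z',((p[:2]-oe)@dd).round(1),((p[:2]-oe)@nn).round(1),p[2].round(1),'yaw',yaw(R).round(2),'F rail y,x,z',(s['contact_force'][:2]@dd).round(1),(s['contact_force'][:2]@nn).round(1),s['contact_force'][2].round(1))
E
python3 - <<'E'
from h import *
rel();print(delta(rp(50,-1,90)))
E
```

```text
t 2.65 y,x,z 161.9 -32.6 247.2 yaw 173.39 F rail y,x,z -0.3 -0.9 -0.3
[-0.03086333 -0.11246121  0.15694324]
```

Call:
jog_arm(
  increments=[
    [-0.006,-0.03,0.02,0.6],
    [-0.015,-0.06,0.04,0.6],
    [-0.024,-0.09,0.065,0.6],
    [-0.031,-0.112,0.09,0.6],
    [-0.031,-0.112,0.115,0.6],
    [-0.031,-0.112,0.14,0.6],
    [-0.031,-0.112,0.157,0.6],
    [-0.031,-0.112,0.157,0.6],
  ],
)

```text
clock: 3.65
position: [576.8, -134.3, 88.8]
ee_rot: [0.063, 0.998, 0.001, -0.003]
contact_force: [0.9, 0.0, 0.5]
gripper_width: -0.1
```

```bash

python3 - <<'E'
from h import *
rel();print(delta(rp(50,-1,30)));s,R,p=tool();print(R.round(4))
im=get_image("wrist");save(im,'w2.png')
E
```

```text
t 3.65 y,x,z 49.9 -1.8 88.8 yaw 172.76 F rail y,x,z 0.2 0.9 0.5
[-1.18209882e-03 -1.96138177e-06  5.88201657e-02]
[[-0.992   0.126  -0.0056]
 [ 0.126   0.992   0.0019]
 [ 0.0057  0.0012 -1.    ]]
```

View pics/w2.png

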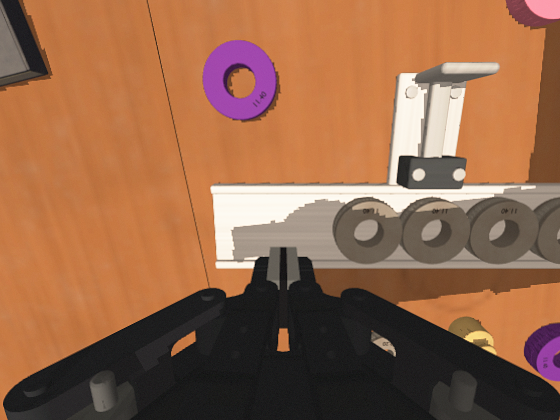

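The fingertips at (283,255) are over the empty channel, well behind ring 4 at (368,230). I'll descend there.

Call:
jog_arm(
  increments=[
    [-0.001,0,0.015,0],
    [-0.001,0,0.03,0],
    [-0.001,0,0.042,0],
    [-0.001,0,0.052,0],
    [-0.001,0,0.058,0],
    [-0.001,0,0.058,0],
  ],
)

```text
clock: 4.45
position: [578.4, -134.3, 31.5]
ee_rot: [0.063, 0.998, 0.001, -0.002]
contact_force: [0.1, -0.6, -0.5]
gripper_width: 0.1
```

```bash

python3 - <<'E'
from h import *
rel()
im=get_image("wrist");save(im,'w3.png')
im=get_image("side")[200:350,180:380];save(cv2.resize(im,(800,600),interpolation=cv2.INTER_CUBIC),'s3.png')
E
```

```text
t 4.45 y,x,z 50.2 -0.2 31.5 yaw 172.79 F rail y,x,z -0.6 0.2 -0.5
```

View pics/w3.png

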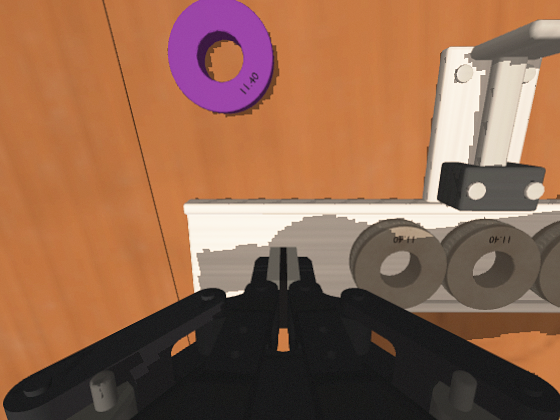

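View pics/s3.png

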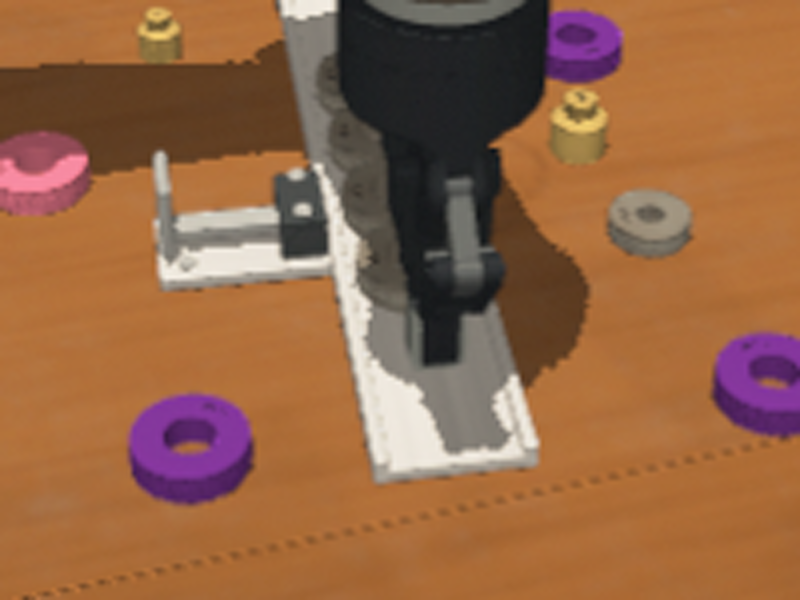

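Call:
jog_arm(
  increments=[
    [0,0.003,0.0015,0],
    [0,0.007,0.0015,0],
    [0,0.011,0.0015,0],
    [0,0.015,0.0015,0],
    [0,0.018,0.0015,0],
    [0,0.021,0.0015,0],
    [0,0.024,0.0015,0],
    [0,0.027,0.0015,0],
    [0,0.03,0.0015,0],
    [0,0.033,0.0015,0],
  ],
)

```text
clock: 5.8
position: [582.9, -101.6, 30.8]
ee_rot: [0.063, 0.998, 0.001, -0.001]
contact_force: [-0.5, -2.2, 1.2]
gripper_width: -0.0
```

```bash

python3 - <<'E'
from h import *
rel()
im=get_image("wrist");save(im,'w4.png')
E
```

```text
t 5.8 y,x,z 83.1 0.1 30.8 yaw 172.79 F rail y,x,z -2.2 -0.2 1.2
```

View pics/w4.png

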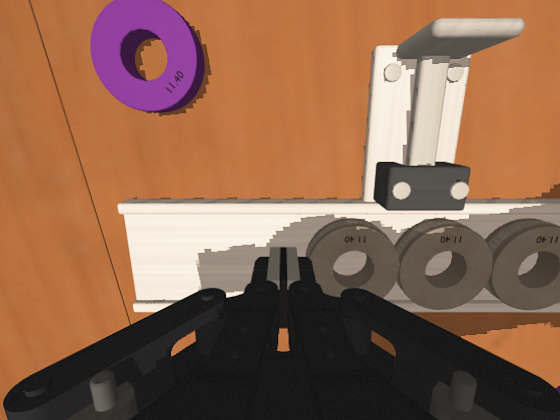

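```bash

python3 - <<'E'
from h import *
s,R,p=tool();c=wristcal(s)
r=plane(c,[(352.5,262),(444,262.5)],22)
for q in r: print((q[:2]-oe)@dd,(q[:2]-oe)@nn)
E
```

```text
117.7340904863815 -3.5021422212658084
162.84377988730154 -3.201716520679985
```

Ring 4 is at about 118 and the TCP at 83, so they are in contact with the ring 35 ahead of the TCP. It should be home at TCP y of about 145. I'll keep pushing.

Call:
jog_arm(
  increments=[
    [0,0.004,0,0],
    [0,0.008,0,0],
    [0,0.012,0,0],
    [0,0.016,0,0],
    [0,0.02,0,0],
    [0,0.024,0,0],
    [0,0.028,0,0],
    [0,0.032,0,0],
    [0,0.036,0,0],
    [0,0.04,0,0],
  ],
)

```text
clock: 7.1
position: [588.0, -61.3, 30.8]
ee_rot: [0.063, 0.998, 0.001, -0.001]
contact_force: [-0.1, -2.7, 0.6]
gripper_width: 0.1
```

```bash

python3 - <<'E'
from h import *
rel()
im=get_image("wrist");save(im,'w5.png')
im=get_image("scene")[190:270,170:330];save(cv2.resize(im,(800,400),interpolation=cv2.INTER_CUBIC),'c5.png')
E
```

```text
t 7.1 y,x,z 123.8 0.2 30.8 yaw 172.8 F rail y,x,z -2.7 0.3 0.6
```

View pics/w5.png

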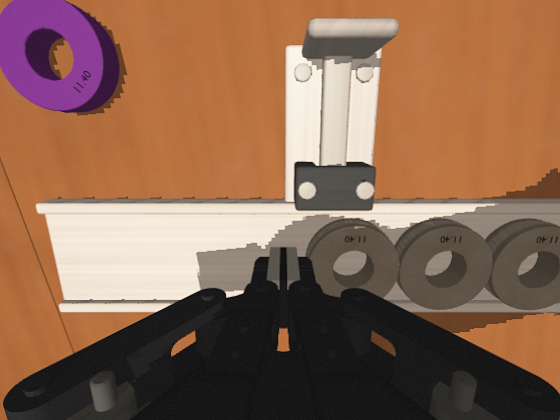

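View pics/c5.png

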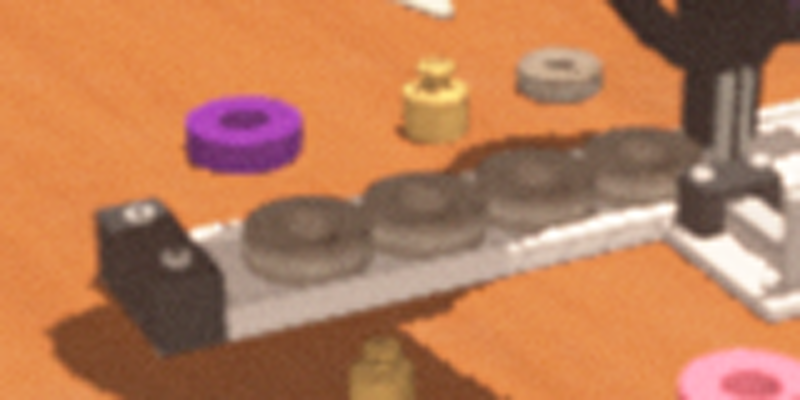

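The train is together, with ring 1 about 20 mm short of the stop. I'll go on at 2–4 mm per row.

Call:
jog_arm(
  increments=[
    [0,0.003,0,0],
    [0,0.006,0,0],
    [0,0.008,0,0],
    [0,0.01,0,0],
    [0,0.012,0,0],
    [0,0.014,0,0],
    [0,0.016,0,0],
    [0,0.017,0,0],
    [0,0.018,0,0],
    [0,0.019,0,0],
  ],
)

```text
clock: 8.45
position: [590.5, -42.1, 30.9]
ee_rot: [0.063, 0.998, 0.001, -0.001]
contact_force: [0.3, -1.9, -0.3]
gripper_width: -0.4
```

```bash

python3 - <<'E'
from h import *
rel()
E
```

```text
t 8.45 y,x,z 143.2 0.3 30.9 yaw 172.82 F rail y,x,z -1.9 0.5 -0.3
```

Call:
jog_arm(
  increments=[
    [0,0.001,0,0],
    [0,0.0015,0,0],
    [0,0.002,0,0],
    [0,0.0025,0,0],
    [0,0.003,0,0],
  ],
)

```text
clock: 9.07
position: [590.5, -39.8, 30.8]
ee_rot: [0.063, 0.998, 0.0, -0.002]
contact_force: [0.3, -7.4, -0.1]
gripper_width: -0.0
```

```bash

python3 - <<'E'
from h import *
rel()
E
```

```text
t 9.07 y,x,z 145.4 -0.1 30.8 yaw 172.82 F rail y,x,z -7.3 1.3 -0.1
```

The force is rising at y = 145, which is where home was predicted. I'll press slightly more to close any gaps.

Call:
jog_arm(
  increments=[
    [0,0.0015,0,0],
    [0,0.0025,0,0],
    [0,0.0025,0,0],
  ],
)

```text
clock: 9.45
position: [589.6, -39.2, 30.7]
ee_rot: [0.063, 0.998, -0.001, -0.003]
contact_force: [-1.7, -10.1, 0.6]
gripper_width: 0.2
```

```bash

python3 - <<'E'
from h import *
rel()
im=get_image("scene")[190:270,170:330];save(cv2.resize(im,(800,400),interpolation=cv2.INTER_CUBIC),'c6.png')
E
```

```text
t 9.45 y,x,z 145.9 -1.0 30.7 yaw 172.79 F rail y,x,z -10.2 -0.4 0.6
```

View pics/c6.png

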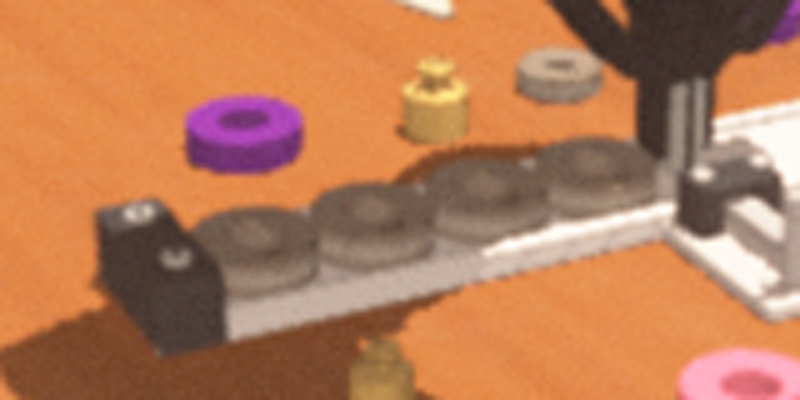

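All four are home and touching. I'll back off, rise, and take an overhead look to verify before working the keeper.

Call:
jog_arm(
  increments=[
    [0,-0.004,0,0],
    [0,-0.012,0,0],
    [0,-0.02,0,0],
    [0,-0.025,-0.01,0],
    [0.005,-0.025,-0.03,0],
    [0.02,-0.025,-0.06,0],
    [0.035,-0.015,-0.09,0],
    [0.05,-0.005,-0.12,0],
    [0.06,0,-0.14,0],
    [0.06,0,-0.14,0],
  ],
)

```text
clock: 10.75
position: [531.6, -30.9, 174.3]
ee_rot: [0.062, 0.998, 0.0, -0.0]
contact_force: [0.1, 0.5, -0.7]
gripper_width: -0.1
```

```bash

python3 - <<'E'
from h import *
rel()
s,R,p=tool();im=get_image("wrist");save(im,'w7.png');np.savez('w7.npz',p=p,q=s['ee_rot'])
E
```

```text
t 10.75 y,x,z 146.9 -59.6 174.3 yaw 172.87 F rail y,x,z 0.5 0.1 -0.7
```

View pics/w7.png

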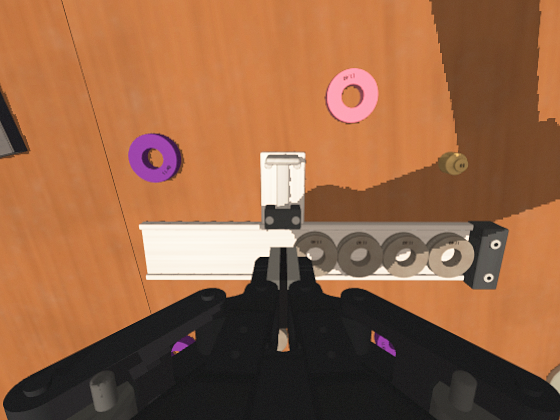

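```bash

python3 - <<'E'
from h import *
a=cv2.imread('pics/w7.png')
cv2.imwrite('pics/w7c.png',cv2.resize(a[210:300,290:510],(792,324),interpolation=cv2.INTER_CUBIC))
cv2.imwrite('pics/w7d.png',cv2.resize(a[145:245,240:330],(540,600),interpolation=cv2.INTER_CUBIC))
z=np.load('w7.npz');c=wristcal(dict(position=z['p'],ee_rot=z['q']))
r=plane(c,[(450,255),(405,255),(360,255),(316,254)],22)
for q in r: print((q[:2]-oe)@dd,(q[:2]-oe)@nn)
print('pink',[(q[:2]-oe)@np.c_[dd,nn] for q in plane(c,[(352,95)],14)])
print(delta(rp(147,-128,110)))
E
```

```text
315.7492234777169 -1.7804603959553573
270.37917571782356 -1.7318507371125285
224.89530502209774 -1.6980767331176003
180.31982737518135 -2.778762812525956
pink [array([ 208.83096743, -154.12733845])]
[0.06779972 0.0005068  0.06295676]
```

View pics/w7c.png

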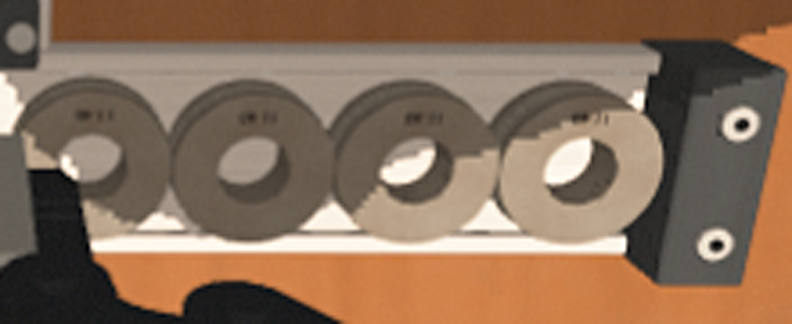

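View pics/w7d.png

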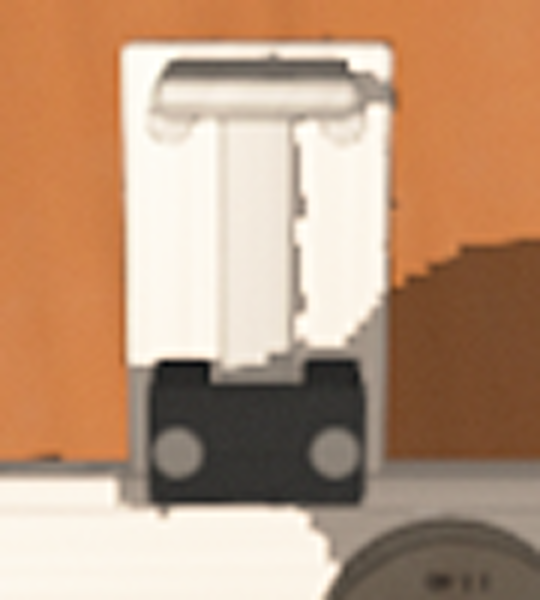

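The rings are evenly spaced and touching against the stop, with ring 4 at 180.3 (180 expected). Next is the outer side of the tab.

Call:
jog_arm(
  increments=[
    [0.015,0,0.01,0],
    [0.035,0,0.02,0],
    [0.055,0,0.03,0],
    [0.068,0,0.045,0],
    [0.068,0,0.063,0],
    [0.068,0,0.085,0],
    [0.068,0,0.105,0],
    [0.068,0,0.12,0],
    [0.068,0,0.13,0],
    [0.068,0,0.132,0],
  ],
)

```text
clock: 12.05
position: [462.9, -23.0, 40.0]
ee_rot: [0.063, 0.998, -0.001, -0.003]
contact_force: [-0.2, 0.2, 0.4]
gripper_width: -0.1
```

```bash

python3 - <<'E'
from h import *
rel();print(delta(rp(147,-128,42)))
im=get_image("wrist");save(im,'w8.png')
im=get_image("side")[200:300,180:330];save(cv2.resize(im,(750,500),interpolation=cv2.INTER_CUBIC),'s8.png')
E
```

```text
t 12.05 y,x,z 146.1 -128.8 40.0 yaw 172.82 F rail y,x,z 0.2 -0.3 0.4
[-0.00077571  0.00085183 -0.00196637]
```

View pics/w8.png

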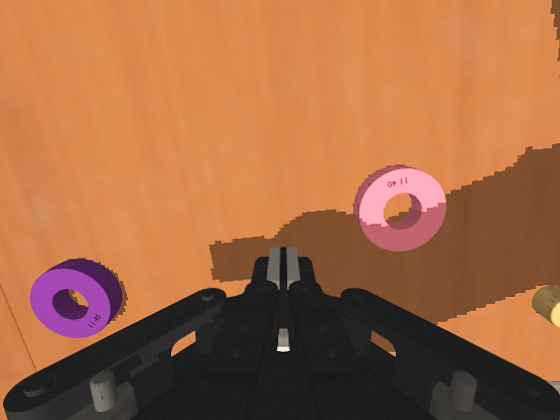

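View pics/s8.png

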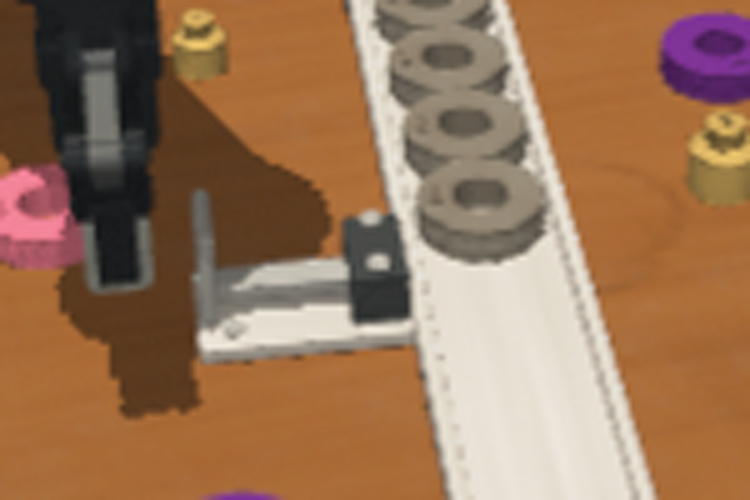

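The fingers stand clear outside the tab, in line with its middle. I'll push along rail +x (tool −x).

Call:
jog_arm(
  increments=[
    [-0.004,0.001,-0.002,0],
    [-0.008,0.001,-0.002,0],
    [-0.012,0.001,-0.002,0],
    [-0.016,0.001,-0.002,0],
    [-0.02,0.001,-0.002,0],
    [-0.024,0.001,-0.002,0],
    [-0.028,0.001,-0.002,0],
    [-0.032,0.001,-0.002,0],
    [-0.036,0.001,-0.002,0],
    [-0.04,0.001,-0.002,0],
  ],
)

```text
clock: 13.4
position: [503.2, -27.0, 42.6]
ee_rot: [0.063, 0.998, -0.0, -0.002]
contact_force: [-2.3, -0.0, 1.2]
gripper_width: -0.2
```

```bash

python3 - <<'E'
from h import *
rel()
im=get_image("side")[200:300,180:330];save(cv2.resize(im,(750,500),interpolation=cv2.INTER_CUBIC),'s9.png')
E
```

```text
t 13.4 y,x,z 147.2 -88.2 42.6 yaw 172.82 F rail y,x,z -0.3 -2.3 1.2
```

View pics/s9.png

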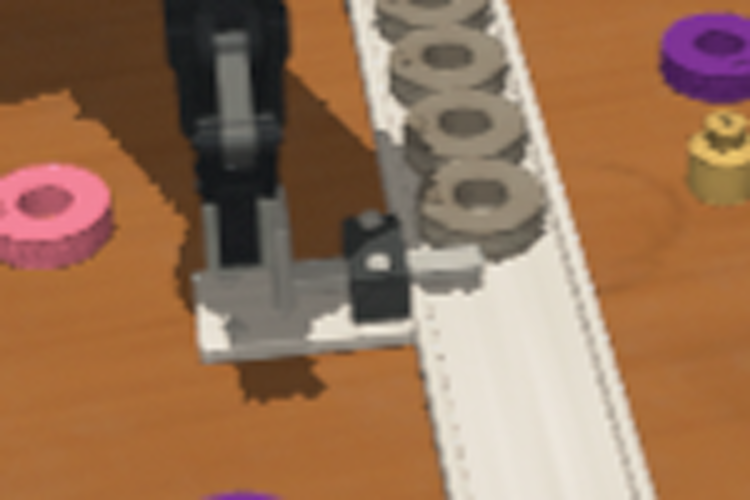

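The tongue is passing behind ring 4. I'll continue to the hard stop.

Call:
jog_arm(
  increments=[
    [-0.003,0,0,0],
    [-0.006,0,0,0],
    [-0.009,0,0,0],
    [-0.012,0,0,0],
    [-0.014,0,0,0],
    [-0.016,0,0,0],
    [-0.018,0,0,0],
    [-0.019,0,0,0],
    [-0.02,0,0,0],
  ],
)

```text
clock: 14.58
position: [522.2, -29.4, 42.5]
ee_rot: [0.063, 0.998, -0.0, -0.003]
contact_force: [-7.3, 3.0, 5.5]
gripper_width: 0.1
```

```bash

python3 - <<'E'
from h import *
rel()
E
```

```text
t 14.57 y,x,z 147.2 -69.1 42.5 yaw 172.8 F rail y,x,z 2.0 -7.6 5.5
```

Call:
jog_arm(
  increments=[
    [-0.002,0,0,0],
    [-0.003,0,0,0],
    [-0.004,0,0,0],
    [-0.004,0,0,0],
  ],
)

```text
clock: 15.08
position: [522.3, -29.7, 42.1]
ee_rot: [0.063, 0.998, -0.001, -0.007]
contact_force: [-11.1, 4.7, 8.3]
gripper_width: -0.1
```

```bash

python3 - <<'E'
from h import *
rel()
im=get_image("side")[200:300,180:330];save(cv2.resize(im,(750,500),interpolation=cv2.INTER_CUBIC),'s10.png')
E
```

```text
t 15.07 y,x,z 146.9 -69.0 42.1 yaw 172.75 F rail y,x,z 3.3 -11.6 8.3
```

View pics/s10.png

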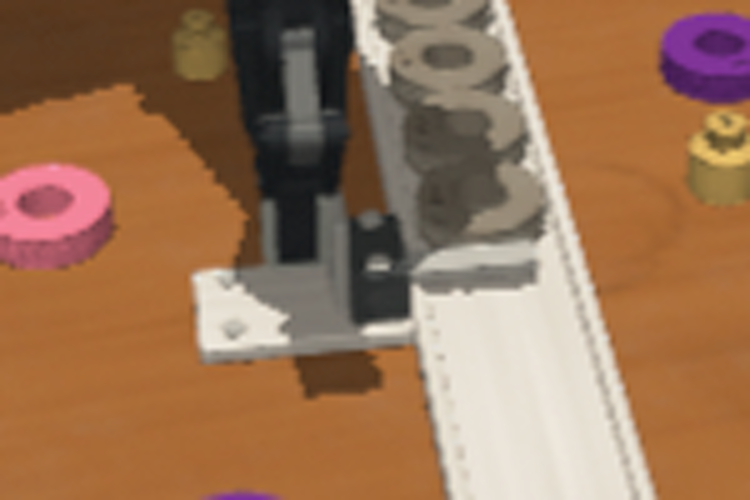

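```bash

python3 - <<'E'
from h import *
c=calibration("side")
for uv in [(180+535/5,200+243/5),(180+537/5,200+262/5)]:
    q=plane(c,[uv],20.5)[0];print(uv,(q[:2]-oe)@dd,(q[:2]-oe)@nn)
for x in(4,9,14): print(x,(proj(c,rp(141,x,20.5))-[180,200])*5,(proj(c,rp(153,x,20.5))-[180,200])*5)
E
```

```text
(287.0, 248.6) 147.02400782896075 13.443245476482852
(287.4, 252.4) 136.25236952396813 12.31930350098571
4 [[510.78226128 255.91862387]] [[505.29879272 235.23505732]]
9 [[525.1608951  254.59887784]] [[519.52090898 233.94656621]]
14 [[539.51648969 253.28064088]] [[533.72053162 232.65958556]]
```

The tongue tip is about 13 mm past the centre line (14 when fully in, calibration good to 2 mm). It doesn't move at 11.6 N against the 2–3 N needed to slide it, so it is at the hard stop. I'll retreat outwards and then up.

Call:
jog_arm(
  increments=[
    [0.003,0,0,0],
    [0.012,0,0,0],
    [0.025,0,0,0],
    [0.035,0,-0.02,0],
    [0.035,0,-0.06,0],
    [0.035,0,-0.1,0],
    [0.02,0,-0.14,0],
    [0.01,0,-0.17,0],
    [0.01,0,-0.18,0],
    [0.01,0,-0.18,0],
  ],
)

```text
clock: 16.38
position: [514.2, -28.2, 221.8]
ee_rot: [0.063, 0.998, -0.001, -0.008]
contact_force: [0.6, -0.1, -0.5]
gripper_width: 0.3
```

```bash

python3 - <<'E'
from h import *
rel()
s,R,p=tool();im=get_image("wrist");c=wristcal(s);save(cv2.resize(im[130:290,230:510],(784,448),interpolation=cv2.INTER_CUBIC),'w11.png')
im=get_image("side");save(cv2.resize(im[175:325,200:350],(600,600),interpolation=cv2.INTER_CUBIC),'s11.png')
E
```

```text
t 16.38 y,x,z 147.4 -77.3 221.8 yaw 172.74 F rail y,x,z -0.1 0.6 -0.5
```

View pics/w11.png

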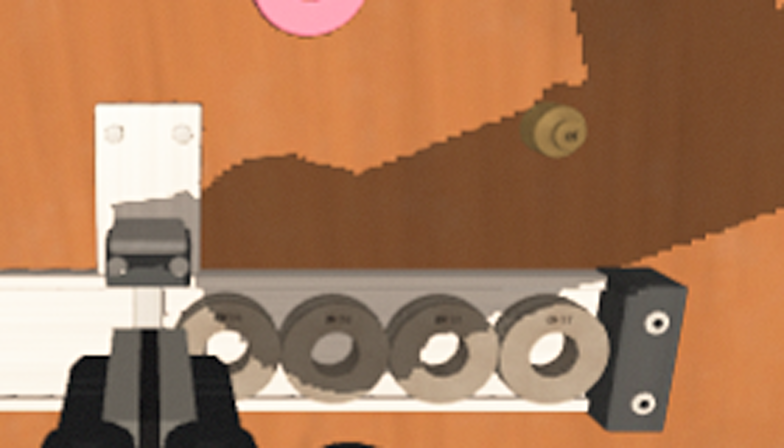

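View pics/s11.png

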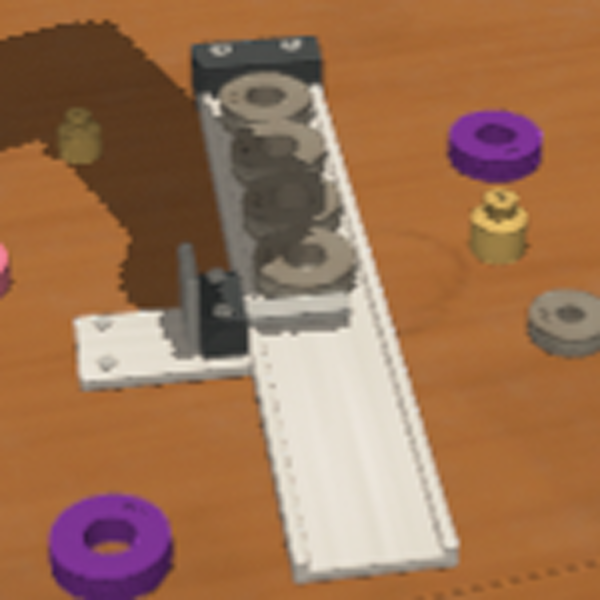

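The row is home with no gaps, the tongue lies across behind ring 4, the tab is up against the guide, and the bystanders haven't moved. I'm handing in the job.

```bash
python3 -c "
from bench import *
print(job_done())"
```

```text
the job is handed in; nothing more can be done
None
```

The four rings are home against the stop and the keeper's tongue is in across the channel behind ring 4. I handed the job in at about 16.5 s, with the arm clear of everything.

- **Rings:** I pushed the row from ring 4 with closed fingertips until the force rose to about 10 N at the predicted home position. The overhead check put ring 4 at 180.3 mm from the open end (180 expected), with no visible gaps. Ring 1 measured 315.7 mm against 318 expected. I put that down to calibration, because the measured spacing came out at about 45 mm instead of 46 both before and after the push, and the picture shows ring 1 against the stop.
- **Keeper:** I pushed the tab until it would not move at 11.6 N, against the 2–3 N it takes to slide. The tongue tip measured 12–13 mm past the centre line (14 expected, calibration good to about 2 mm).
- **Bystanders:** the last side view shows the two weights and the small ring where they started. I compared them by eye and did not measure them.

The wrist force readings stayed under about 15 N, and no check failed.

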